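Put the simulator shifter into fourth for a switch test

ROBOT

A 6-joint arm with a two-finger parallel gripper is mounted at the origin on the work surface. World frame = base frame: x ahead of the robot, y to its left, z up, the work surface at z = 0. Lengths are in m, angles in rad, forces in N, time in s.
With the tool pointing down it reaches from about 0.325 to 0.9 m from the base axis. Payload 6.1 kg.
Tool frame: the origin (TCP) lies between the finger pads; the fingertips stand robot.tip_extent ahead of it and the grasp point (between the pads) lies 2 mm behind it (robot.tip_extent is the distance from the TCP to the fingertips, in m); z points along the fingers, y is the line along which they close (so a half turn about z gives the same grasp; the last joint's range is limited). The gripper opens to 85 mm and grips with 20 to 120 N. Pads are 22 mm wide; open, the fingers measure 114 mm over their backs; the gripper's body (76 mm by 85 mm) begins 54 mm behind the grasp point. The pads swing forward as they close: fully open they stand 13 mm farther back than shut.
Start: joints at [-1.249, 0.22, 1.526, -0, 1.395, -0.126], TCP at [0.271, -0.563, 0.248] pointing down, gripper open.
Joint ranges: [-2.98, 2.98], [-0.91, 2.08], [0.09, 2.57], [-1.24, 4.39], [0.2, 2.65], [-2.68, 2.68]. Speed limits (rad/s): [2.57, 2.57, 3.01, 3.14, 3.14, 3.14].

INTERFACE

Orientations are given as a unit quaternion [x, y, z, w].
In Python, from station import robot gives the robot as it stands.
- The arm moves only by the tool jog_arm, never from a script. Its argument "moves" is one flat list of numbers, 5 for each row, row after row: the shift along the tool's x, y, z in units of 25 mm (1.0 is 25 mm), then the turn about the tool's z in units of 8 degrees (1.0 is 8 degrees), then the opening, from 0 (shut) to 1 (fully open). A call has 1 to 5 rows; each row is the pose to reach, as a shift and turn from the pose commanded when the call began, along the tool's axes at that moment; what a row does not reach only later rows make up. A row lasts 1/10 s, in which the tool goes at most 50 mm and 8.59 degrees, less where a joint would pass 70% of its speed; a pose out of reach is approached as far as the arm can. A call with a gripper value outside its range is refused whole. The fingers move at their own pace and stop on an object; the grip force is fixed at half the most. Time passes only in rows, so rows that repeat a pose let the fingers close. It gives the time, the measured TCP pose, the force, the opening and the grip force at its end, in the units of the state.
- robot.observe(): the state, without advancing time (a new reading comes with each control period).
- robot.read_camera(name): name is "scene" or "top"; returns (picture, depth): 400x640x3 uint8, blue, green, red; 400x640 float32, m along the optical axis (not along the pixel's ray), 0 where there is no reading.
- robot.get_calibration(name): a dict with "vfov" (degrees; the focal length in pixels is half the picture's height over the tangent of half this angle, whatever the lens; pixels are square), "cx", "cy" (the principal point, pixels), "dist_coeffs" ([k1, k2, p1, p2, k3] as OpenCV has them; the pictures are not rectified), "cam_to_world" (4x4, takes a point from camera to world coordinates). Camera axes: x right, y up, looking along -z (the intrinsics and any distortion apply to the point x, -y, -z); pixel columns grow to the right and rows downward; lengths in m; the calibration is good to about 2 mm. A picture is of the moment at which its call begins. get_calibration takes no time and is no camera call.
- robot.job_done(): hands the job in; it is judged then, once.
The state is a dict: "time_s": time; "joint_positions": joint angles; "joint_vel": joint speeds; "effort": joint torques, N m; "position": TCP position; "ee_rot": TCP orientation; "ft_force": force on the tool from outside, world axes, zero at the start; "torque": the same for the moment, N m; "finger_gap": opening from 0.0 (shut) to 1.0 (fully open); "grip_force": force on a finger pad.
Only numpy, scipy, OpenCV 4.12 (cv2) and the standard library are available. Lean on these libraries where they do the work, as an engineer would, in place of code of your own. Each camera call takes 0.05 s, during which the arm holds its last target. There are 200 camera calls.

TASK

The six-speed H-pattern gear shifter from a driving simulator, bolted to its test plate, has been left in first, the far left slot seen from the robot. Push its lever back to neutral, across, and into fourth, the middle slot on the side nearest the robot, fully home, so that the fourth-gear switch can be measured. Only push the lever, without gripping it or forcing it hard against the gate, leave the other things on the bench where they are, and leave the lever standing in fourth.

Things in the scene. Friction and masses are not known exactly. Their poses are not given: they have to be found in the camera images.
- shifter: Grey sheet-steel gear shifter, fixed, on a dark steel test plate 200 x 180 x 12 mm (x, y, z). Origin: centre of the plate's underside, on the bench. x points away from the robot at yaw 0 (the far side), y to the left, z up. The housing on the plate is 130 x 110 mm (x, y), 130 mm high above the bench; its far side is open, showing a green switch board. Yaw within 0.6 rad.
- gate_center (a point): Centre of the top of the 100 x 100 mm steel gate plate, 136 mm above the bench; axes as the shifter's. Cut through it: a cross channel (neutral) along y, and three slots along x crossing it at y = +24, 0, -24 mm; all 16 mm wide, lands between slots 8 mm with round noses. First is far left (+x, +y), second near left, third far middle, fourth near middle (-x, y 0), fifth far right, sixth near right.
- pivot (a point): Fixed point about which the lever swings, inside the housing, 45 mm above the shifter's origin; axes as the shifter's. The lever is a straight steel rod 12 mm thick; upright means mid-way in neutral.
- knob (a point): Centre of the lever's black ball knob, 46 mm in diameter, 180 mm from the pivot (225 mm above the bench when upright). From the pivot, in the shifter's frame: x = 180 mm * sin(lever), y = -180 mm * sin(selector) * cos(lever). Fully home in fourth: x = -47 mm, y = 0. At the knob, moves are 2 times those of the rod in the gate; play in slots and channel is 4 mm each side there.
- lever (a joint): Fore-and-aft angle of the lever, rad: 0 in neutral, + to the far side (first, third, fifth), - to the near side. Rubber stops at +0.266 and -0.266 are fully home. About 3 N at the knob moves it; friction holds it where it is left, no springs.
- selector (a joint): Side-to-side angle of the lever, rad: -0.266 in the left slots, 0 in the middle, +0.266 in the right (the knob moves to -y as it grows). Changes only while the lever is in neutral. About 3 N at the knob moves it; friction holds it, no centring spring.
- cover: Bystander: the shifter's grey end cover, taken off, a loose panel 110 x 118 x 4 mm lying flat to the right of the shifter; origin at the centre of its underside.
- screwdriver: Bystander: a loose screwdriver 190 mm long lying to the left of the shifter, along its own x.
- solder_reel: Bystander: a loose reel 60 mm in diameter and 50 mm high standing on end, far and right of the shifter; origin at the centre of its underside.
- cleaner_can: Bystander: a loose can 52 mm in diameter and 160 mm high standing far and left of the shifter; origin at the centre of its underside.

How it is judged:
By the outcome, as a careful person would: the job done as asked, in the order asked, and still so for the second after the job is handed in, with the robot touching nothing.
It also fails if it takes over 54 s, if anything falls off the work surface, if the arm or the gripper's body presses on something with over 40 N, if the wrist force passes 120 N, or if a joint passes its speed limit or range.

## Working session

There is one attempt and no reset: what is moved stays moved. The work goes in short steps, Python scripts to look and compute and a tool call to move; the robot and the scene stay as the last step left them, time stands still between calls to the robot, and variables do not carry over. Pictures are saved under pics/ and viewed, at most 10 in all, crops included, and the job is handed in when it is done.

Besides the shell and the picture viewer there is one more tool, called after "Call:" in YAML: its name, and indented under it one key for each argument. jog_arm: Moves the arm, as the interface text tells. Its arguments: {"type":"object","properties":{"moves":{"type":"array","items":{"type":"number"}}},"required":["moves"]}

```bash
mkdir -p pics; ls; python3 - <<'E'
from station import robot
import cv2,numpy as np
for n in("scene","top"):
    p,d=robot.read_camera(n); cv2.imwrite(f"pics/{n}0.png",p); np.save(f"pics/{n}0.npy",d)
    c=robot.get_calibration(n); print(n,c)
print(robot.tip_extent, robot.observe())
E
```

```text
pics
scene {'vfov': 53.017542518646685, 'cx': 318.8169853127231, 'cy': 191.61796277280865, 'dist_coeffs': array([-0.09823832,  0.        ,  0.        ,  0.        ,  0.        ]), 'cam_to_world': array([[ 0.33865756, -0.82505452,  0.452323  ,  1.04600851],
       [ 0.94090376,  0.29524806, -0.16591776, -0.12186265],
       [ 0.00334371,  0.48178172,  0.87628488,  0.98199484],
       [ 0.        ,  0.        ,  0.        ,  1.        ]])}
top {'vfov': 42.76879055413829, 'cx': 316.11955117714876, 'cy': 199.86685993991946, 'dist_coeffs': array([-0.0154845,  0.       ,  0.       ,  0.       ,  0.       ]), 'cam_to_world': array([[ 0.01973649,  0.98625822, -0.16402803,  0.43820627],
       [-0.99976743,  0.02089469,  0.00533849,  0.01316116],
       [ 0.00869245,  0.16388452,  0.98644123,  1.0981632 ],
       [ 0.        ,  0.        ,  0.        ,  1.        ]])}
0.017 {'time_s': 0.1, 'joint_positions': array([-1.24913032e+00,  2.21178941e-01,  1.52751904e+00, -2.52034091e-05,
        1.39474264e+00, -1.26113827e-01]), 'joint_vel': array([-3.08474599e-04, -3.19971663e-03, -2.85507952e-03,  9.59197968e-04,
        3.34848953e-04, -6.14055210e-05]), 'effort': array([ 1.42917255e-03, -4.98243427e+01, -3.90546584e+01, -2.65374601e-04,
        5.68959527e-03, -3.22023129e-05]), 'position': array([ 0.27041266, -0.56287345,  0.24727719]), 'ee_rot': array([ 9.75040264e-01,  2.22026193e-01, -1.02545055e-04, -9.18357498e-04]), 'ft_force': array([-0.57294215, -0.25361382, -0.06360944]), 'torque': array([ 0.0325779 , -0.01401548,  0.00492635]), 'grip_force': 0.0, 'finger_gap': 1.002994667810233}
```

View pics/scene0.png

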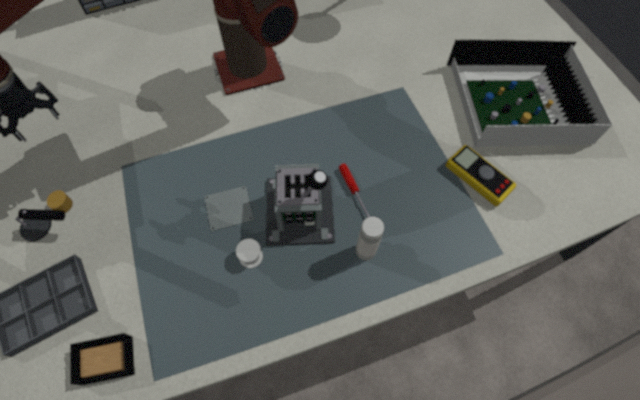

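View pics/top0.png

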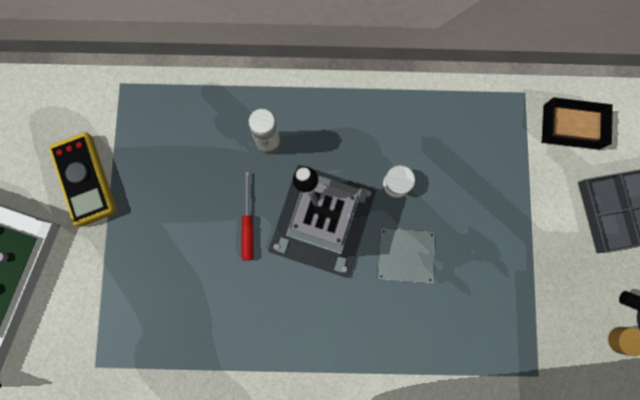

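The top view shows the shifter at about (323,220), turned clockwise, with the knob at (305,180). The can is at (263,130), the reel at (399,182), the cover at (407,256) and the screwdriver at (247,215). Next I'll measure with depth.

```bash
cat > h.py <<'E'
import cv2,numpy as np
from station import robot
def cloud(n,d):
    c=robot.get_calibration(n); f=200/np.tan(np.radians(c["vfov"]/2))
    K=np.array([[f,0,c["cx"]],[0,f,c["cy"]],[0,0,1]])
    u,v=np.meshgrid(np.arange(640.),np.arange(400.))
    q=cv2.undistortPoints(np.stack([u,v],-1).reshape(-1,1,2),K,c["dist_coeffs"]).reshape(400,640,2)
    P=np.stack([q[...,0]*d,-q[...,1]*d,-d,np.ones_like(d)],-1)@c["cam_to_world"].T
    P[d==0]=np.nan
    return P[...,:3]
def knob(P,c0,zmin=.19,r=.1):
    m=(P[...,2]>zmin)&(P[...,2]<.28)&(np.hypot(P[...,0]-c0[0],P[...,1]-c0[1])<r)
    Q=P[m]
    s=np.linalg.lstsq(np.c_[2*Q,np.ones(len(Q))],(Q**2).sum(1),rcond=None)[0][:3]
    # fixed-radius refinement
    from scipy.optimize import least_squares
    return least_squares(lambda c:np.linalg.norm(Q-c,axis=1)-.023,Q.mean(0)-[0,0,.01],loss="soft_l1",f_scale=.002).x,len(Q)
E
python3 - <<'E'
from h import *
for n in("top","scene"):
    P=cloud(n,np.load(f"pics/{n}0.npy"))
    Z=P[...,2]
    near=(abs(P[...,0]-.45)<.15)&(abs(P[...,1])<.12)
    print(n,np.nanmedian(Z[(abs(P[...,0]-.45)<.25)&(abs(P[...,1])<.3)]))
    for lo,hi in((.131,.142),(.006,.018)):
        m=near&(Z>lo)&(Z<hi); Q=P[m][:,:2]
        r=cv2.minAreaRect((Q*1000).astype(np.float32)); print(lo,m.sum(),r)
    print("knob",knob(P,(.45,0),.19,.15))
p=cv2.imread("pics/top0.png")[140:300,240:400]
cv2.imwrite("pics/c0.png",cv2.resize(p,(560,560),interpolation=2))
E
```

```text
top 0.0018271921169198402
0.131 1486 ((564.1900634765625, -3.3927536010742188), (110.16651153564453, 103.92225646972656), 73.33210754394531)
0.006 2554 ((450.178955078125, 1.1805267333984375), (236.30517578125, 299.267822265625), 89.83050537109375)h.py:17: RuntimeWarning: Mean of empty slice.
  return least_squares(lambda c:np.linalg.norm(Q-c,axis=1)-.023,Q.mean(0)-[0,0,.01],loss="soft_l1",f_scale=.002).x,len(Q)
  ret = um.true_divide(
Traceback (most recent call last):
  File "h.py", line 17, in knob
    return least_squares(lambda c:np.linalg.norm(Q-c,axis=1)-.023,Q.mean(0)-[0,0,.01],loss="soft_l1",f_scale=.002).x,len(Q)
           ~~~~~~~~~~~~~^^^^^^^^^^^^^^^^^^^^^^^^^^^^^^^^^^^^^^^^^^^^^^^^^^^^^^^^^^^^^^^^^^^^^^^^^^^^^^^^^^^^^^^^^^
ValueError: Initial guess is outside of provided bounds
```

```bash
python3 - <<'E'
from h import *
for n in("top","scene"):
    P=cloud(n,np.load(f"pics/{n}0.npy"))
    Z=P[...,2]
    d=np.hypot(P[...,0]-.565,P[...,1])
    print(n,"bench",np.nanmedian(Z[(d>.17)&(d<.3)]))
    for lo,hi,R in((.130,.143,.085),(.007,.017,.145)):
        m=((d<R)&(Z>lo)&(Z<hi)).astype(np.uint8)
        m=cv2.morphologyEx(m,cv2.MORPH_OPEN,np.ones((3,3),np.uint8)) if lo>.1 else m
        Q=P[m>0][:,:2]
        r=cv2.minAreaRect((Q*1000).astype(np.float32)); print(lo,len(Q),r)
    print("knob",knob(P,(.6,.03),.19,.12))
    for nm,x in (("can",(.75,.15)),("reel",(.63,-.15))):pass
    for lo,hi in((.145,.175),(.04,.06)):
        m=((Z>lo)&(Z<hi)&(P[...,0]>.5)&(P[...,0]<.95)&(abs(P[...,1])<.3)&(d>.1)).astype(np.uint8)
        k,l,s,c=cv2.connectedComponentsWithStats(m)
        print([(s[i,4],np.nanmedian(P[l==i],0).round(3)) for i in range(1,k) if s[i,4]>60])
p=cv2.imread("pics/top0.png")[140:300,240:400]
cv2.imwrite("pics/c0.png",cv2.resize(p,(560,560),interpolation=2))
E
```

```text
top bench 0.001618730693755066
0.13 1789 ((577.179931640625, -7.082206726074219), (100.6491928100586, 127.87549591064453), 72.89012145996094)
0.007 3192 ((559.0064697265625, -6.933380126953125), (262.0784606933594, 275.93280029296875), 50.26896286010742)
knob (array([0.62250211, 0.0280054 , 0.21616484]), 529)
[(np.int32(571), array([0.743, 0.115, 0.16 ]))]
[(np.int32(629), array([ 0.66 , -0.168,  0.051]))]
scene bench 0.0017318800579111393
0.13 941 ((572.147216796875, -4.723197937011719), (98.1807861328125, 120.02217102050781), 73.18877410888672)
0.007 2027 ((577.3677978515625, -5.419464111328125), (285.759765625, 199.91665649414062), 72.6251449584961)
knob (array([0.62021944, 0.02930015, 0.21653763]), 329)
[(np.int32(410), array([0.748, 0.114, 0.16 ]))]
[(np.int32(452), array([ 0.661, -0.166,  0.05 ]))]
```

View pics/c0.png

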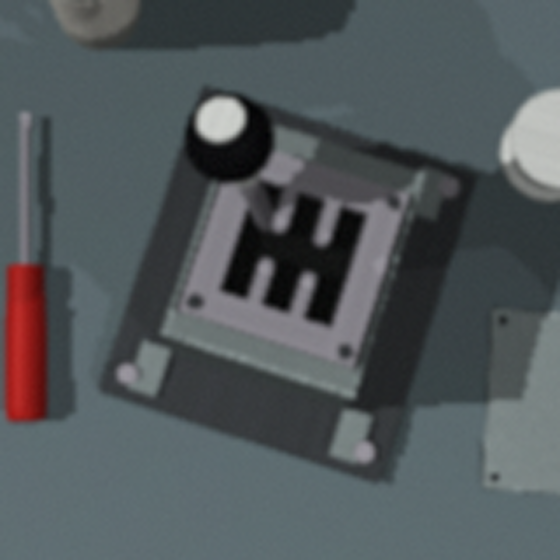

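The crop shows the gate: the dark H has its near-left corner at (222,290), its far right at (365,212) and the knob at (230,137). Next I'll cast the H centre onto z=0.136.

```bash
cat >> h.py <<'E'
def plane(n,uv,z):
    c=robot.get_calibration(n); f=200/np.tan(np.radians(c["vfov"]/2))
    K=np.array([[f,0,c["cx"]],[0,f,c["cy"]],[0,0,1]])
    q=cv2.undistortPoints(np.float64(uv).reshape(-1,1,2),K,c["dist_coeffs"]).reshape(-1,2)
    T=c["cam_to_world"]; r=np.c_[q[:,0],-q[:,1],-np.ones(len(q))]@T[:3,:3].T
    return T[:3,3]+r*((z-T[2,3])/r[:,2])[:,None]
E
python3 - <<'E'
from h import *
p=cv2.imread("pics/top0.png"); g=p.max(2)
m=np.zeros_like(g); m[188:236,300:348]=g[188:236,300:348]<40
k,l,s,c=cv2.connectedComponentsWithStats(m)
print(s[1:],c[1:])
i=1+np.argmax(s[1:,4]); v,u=np.nonzero(l==i)
Q=plane("top",np.c_[u,v],.136)[:,:2]
r=cv2.minAreaRect((Q*1000).astype(np.float32));print(r)
print(plane("top",[(222/3.5+240,290/3.5+140),(332/3.5+240,326/3.5+140),(365/3.5+240,212/3.5+140)],.136))
# plate corners from crop
A=np.array([(98,390),(388,482),(476,178),(205,85)])/3.5+[240,140]
X=plane("top",A,.012);print(X,X.mean(0))
E
```

```text
[[300 188  14   4  43]
 [315 193   5   6  20]
 [304 196  40  36 640]] [[305.6744186 189.1627907]
 [317.35      195.3      ]
 [324.50625   213.3109375]]
((576.2150268554688, -6.5614013671875), (60.1071891784668, 61.99580764770508), 72.65757751464844)
[[ 0.55352778  0.0311299   0.136     ]
 [ 0.53520493 -0.02871246  0.136     ]
 [ 0.59797288 -0.04586873  0.136     ]]
[[ 0.50591259  0.10705099  0.012     ]
 [ 0.45430514 -0.06909427  0.012     ]
 [ 0.64133079 -0.12193733  0.012     ]
 [ 0.69664291  0.04709405  0.012     ]] [ 0.57454786 -0.00922164  0.012     ]
```

Call:
jog_arm:
  moves: [1.6,-0.88,-0.5,1,0,3.2,-1.76,-1,2,0,4.8,-2.64,-1.5,3,0,6.4,-3.52,-2,4,0,8,-4.4,-2.5,5,0]

```text
time_s: 0.6
position: [0.4038, -0.3759, 0.3108]
ee_rot: [0.992, -0.128, -0.0, -0.0]
ft_force: [0.5, -1.1, -0.6]
finger_gap: 0.142
grip_force: 0.0
```

```bash
cat >> h.py <<'E'
C=np.array([.575,-.007]); YAW=-.30
S=np.array([[np.cos(YAW),np.sin(YAW)],[-np.sin(YAW),np.cos(YAW)]])  # world->shifter
def sh(p): return (S@(np.asarray(p)[:2]-C)*1000).round(1)
def tool():
    from scipy.spatial.transform import Rotation as R
    o=robot.observe(); M=R.from_quat(o["ee_rot"]).as_matrix()
    print("t",round(o["time_s"],2),"tcp",o["position"].round(4),"sh",sh(o["position"]),"yaw err deg",np.degrees(np.arctan2(M[1,0],M[0,0])-YAW).round(2),"F",o["ft_force"].round(1),"gap",round(o["finger_gap"],2))
    return o,M
def goto(x,y,z):
    o,M=tool(); w=np.r_[C+S.T@np.array([x,y])/1000,z]
    print("to",(x,y,z),"units",(M.T@(w-o["position"])/.025).round(2))
E
python3 - <<'E'
from h import *
print([sh(q) for q in plane("top",[(305.7,179.1)]*2,.215)])
print(sh((.6225,.028)),sh((.6202,.0293)))
goto(95,46,.307)
E
```

```text
[array([34.5, 46.8]), array([34.5, 46.8])]
[35.  47.5] [32.5 48. ]
t 0.6 tcp [ 0.4038 -0.3759  0.3108] sh [ -54.5 -403. ] yaw err deg 2.5 F [ 0.5 -1.1 -0.6] gap 0.14
to (95, 46, 0.307) units [  6.76 -17.68   0.16]
```

Call:
jog_arm:
  moves: [0.7,-1.8,0,0.3,0,1.4,-3.6,0,0.3,0,2.1,-5.4,0,0.3,0,2.8,-7.2,0,0.3,0,3.5,-9,0,0.3,0]

```text
time_s: 1.1
position: [0.5444, -0.1794, 0.3105]
ee_rot: [0.989, -0.146, -0.0, -0.0]
ft_force: [0.7, -1.6, -0.4]
finger_gap: -0.003
grip_force: 0.0
```

Call:
jog_arm:
  moves: [0.7,-1.8,0,0,0,1.4,-3.6,0,0,0,2.1,-5.4,0,0,0,2.8,-7.2,0,0,0,3.5,-8.6,0,0,0]

```text
time_s: 1.6
position: [0.6903, 0.0022, 0.3101]
ee_rot: [0.989, -0.145, -0.0, -0.0]
ft_force: [0.8, -1.6, 0.7]
finger_gap: 0.002
grip_force: 0.0
```

```bash
python3 - <<'E'
from h import *
goto(95,46,.222)
E
```

```text
t 1.6 tcp [0.6903 0.0022 0.3101] sh [107.4  42.9] yaw err deg 0.53 F [ 0.8 -1.6  0.7] gap 0.0
to (95, 46, 0.222) units [-0.49 -0.13  3.52]
```

Call:
jog_arm:
  moves: [-0.1,-0.1,1,0,0,-0.2,-0.1,2,0,0,-0.2,-0.1,3,0,0,-0.2,-0.1,3.6,0,0,-0.2,-0.1,3.6,0,0]

```text
time_s: 2.1
position: [0.6836, 0.0033, 0.2171]
ee_rot: [0.989, -0.146, -0.003, 0.0]
ft_force: [-0.7, 0.4, -0.4]
finger_gap: 0.0
grip_force: 0.0
```

```bash
python3 - <<'E'
from h import *
p,d=robot.read_camera("scene"); q,e=robot.read_camera("top")
a=cv2.resize(p[140:260,250:370],(400,400),interpolation=2);b=cv2.resize(q[120:280,230:390],(400,400),interpolation=2)
cv2.imwrite("pics/s1.png",np.hstack([a,b]))
goto(60,46,.22)
E
```

```text
t 2.2 tcp [0.6856 0.003  0.2213] sh [102.7  42.3] yaw err deg 0.43 F [ 0.2 -0.7 -0.2] gap -0.0
to (60, 46, 0.22) units [-1.71 -0.16  0.05]
```

View pics/s1.png

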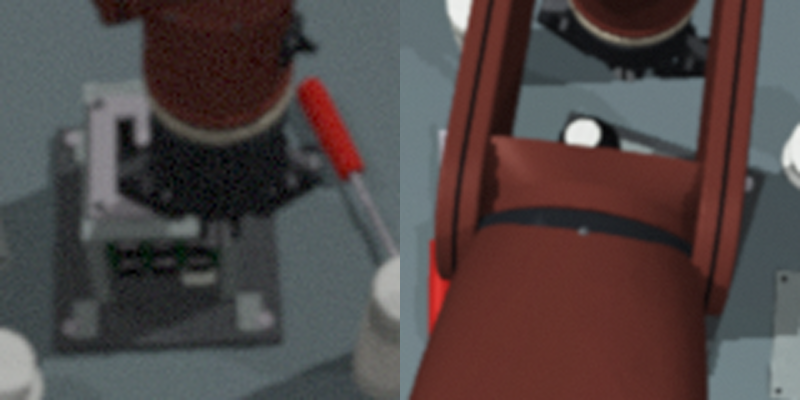

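The scene camera (left half) shows the gripper beyond the lever. The top camera (right half) shows the knob at (588,132) between the arm links, with nothing touching it. Now I'll approach to contact in small steps.

Call:
jog_arm:
  moves: [-0.6,-0.16,0,0,0,-1.2,-0.16,0,0,0,-1.2,-0.16,0,0,0]

```text
time_s: 2.5
position: [0.6579, 0.016, 0.2233]
ee_rot: [0.989, -0.145, 0.001, -0.0]
ft_force: [0.5, -0.4, -1.1]
finger_gap: -0.003
grip_force: 0.0
```

Call:
jog_arm:
  moves: [-0.1,0,0,0,0,-0.2,0,0,0,0]

```text
time_s: 2.7
position: [0.6539, 0.0168, 0.222]
ee_rot: [0.989, -0.146, 0.001, -0.0]
ft_force: [0.6, 0.2, -0.5]
finger_gap: -0.001
grip_force: 0.0
```

Call:
jog_arm:
  moves: [-0.1,0,0,0,0,-0.2,0,0,0,0]

```text
time_s: 2.9
position: [0.6497, 0.0182, 0.2221]
ee_rot: [0.989, -0.146, 0.002, -0.0]
ft_force: [3.8, -0.4, 4.1]
finger_gap: 0.001
grip_force: 1.9
```

```bash
python3 - <<'E'
from h import *
goto(34,46,.22)
E
```

```text
t 2.9 tcp [0.6497 0.0182 0.2221] sh [63.9 46.2] yaw err deg 0.42 F [ 3.8 -0.4  4.1] gap 0.0
to (34, 46, 0.22) units [-1.2  -0.    0.08]
```

Call:
jog_arm:
  moves: [-0.25,0,0,0,0,-0.5,0,0,0,0,-0.75,0,0,0,0,-1,0,0,0,0,-1,0,0,0,0]

```text
time_s: 3.4
position: [0.6233, 0.0261, 0.2206]
ee_rot: [0.989, -0.145, -0.001, 0.0]
ft_force: [1.6, 0.4, 1.8]
finger_gap: -0.002
grip_force: 1.1
```

```bash
python3 - <<'E'
from h import *
goto(34,46,.22)
q,e=robot.read_camera("top"); cv2.imwrite("pics/t2.png",cv2.resize(q[120:280,230:390],(400,400),interpolation=2))
P=cloud("top",e)
g=q.min(2)
m=(g>120)&(abs(P[...,2]-.235)<.02)&(np.hypot(P[...,0]-.6,P[...,1]-.035)<.06)
print("white cap px",m.sum(),np.median(np.argwhere(m),0),sh(np.nanmean(P[m],0)))
E
```

```text
t 3.4 tcp [0.6233 0.0261 0.2206] sh [36.3 45.9] yaw err deg 0.47 F [1.6 0.4 1.8] gap -0.0
to (34, 46, 0.22) units [-0.09 -0.    0.02]
white cap px 164 [191. 296.] [ 4.2 54. ]
```

View pics/t2.png

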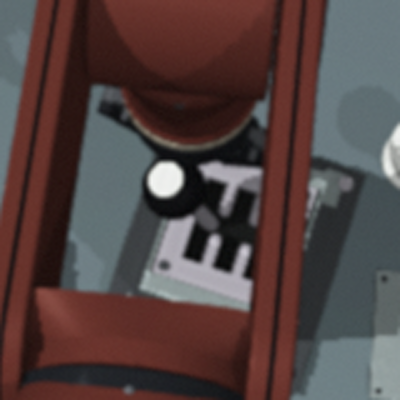

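The knob is clear at crop (172,189), with its rod in the cross channel. Next I'll compute its centre.

```bash
cat >> h.py <<'E'
def knobpos(n="top",z=.2187):
    "dark+white knob: circle from pixels whose depth lies on the knob, centre cast onto z"
    q,e=robot.read_camera(n); P=cloud(n,e)
    return q,P
E
python3 - <<'E'
from h import *
print(sh(plane("top",[(172/2.5+230,189/2.5+120)],.2187)[0]))
q,e=robot.read_camera("top");P=cloud("top",e)
k=knob(P,(.592,.035),.2,.035);print(k,sh(k[0]))
# gate H in this view
E
```

```text
[ 2.1 48.6]
(array([0.59400553, 0.03756773, 0.21921328]), 508) [ 5.  48.2]
```

Call:
jog_arm:
  moves: [-0.08,0,0,0,0,-0.16,0,0,0,0,-0.16,0,0,0,0]

```text
time_s: 3.8
position: [0.6204, 0.0269, 0.2207]
ee_rot: [0.989, -0.146, -0.0, 0.0]
ft_force: [2.9, 0.4, 0.8]
finger_gap: 0.003
grip_force: 1.3
```

```bash
python3 - <<'E'
from h import *
goto(55,46,.22)
q,e=robot.read_camera("top");P=cloud("top",e)
k=knob(P,(.590,.037),.2,.035);print(k,sh(k[0]))
E
```

```text
t 3.8 tcp [0.6204 0.0269 0.2207] sh [33.4 45.8] yaw err deg 0.45 F [2.9 0.4 0.8] gap 0.0
to (55, 46, 0.22) units [0.87 0.   0.03]
(array([0.59157407, 0.03852423, 0.21922145]), 492) [ 2.4 48.4]
```

Call:
jog_arm:
  moves: [-0.06,0,0,0,0,-0.06,0,0,0,0,0.5,0,0,0,0,1,0,0,0,0,1,-1,0,0,0]

```text
time_s: 4.35
position: [0.6514, 0.041, 0.2198]
ee_rot: [0.989, -0.147, -0.001, 0.001]
ft_force: [1.0, 0.7, 0.4]
finger_gap: 0.001
grip_force: 0.0
```

Call:
jog_arm:
  moves: [0,-0.8,0,0,0,0,-1.4,0,0,0,-0.8,-1.4,0,0,0,-1.6,-1.4,0,0,0,-2.3,-1.4,0,0,0]

```text
time_s: 4.85
position: [0.6053, 0.0949, 0.2202]
ee_rot: [0.989, -0.145, -0.001, 0.0]
ft_force: [0.9, -0.3, -0.3]
finger_gap: 0.0
grip_force: 0.0
```

```bash
python3 - <<'E'
from h import *
goto(0,88,.22)
q,e=robot.read_camera("top");P=cloud("top",e)
k=knob(P,(.590,.037),.2,.035);print(k,sh(k[0]))
cv2.imwrite("pics/t3.png",cv2.resize(q[120:280,230:390],(400,400),interpolation=2))
E
```

```text
t 4.85 tcp [0.6053 0.0949 0.2202] sh [ -1.1 106.3] yaw err deg 0.52 F [ 0.9 -0.3 -0.3] gap 0.0
to (0, 88, 0.22) units [0.04 0.73 0.01]
(array([0.59015714, 0.03914204, 0.21925141]), 277) [ 0.8 48.6]
```

View pics/t3.png

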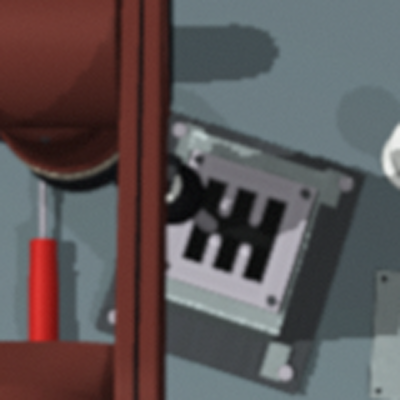

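The whole H is now visible, with its centre near (235,230). The rod lies in the cross channel at the left slot, and the gripper is clear to the left. Now I'll push to the right.

Call:
jog_arm:
  moves: [0,0.3,0,0,0,0,0.6,0,0,0,0,0.7,0,0,0,0,0.8,0,0,0,0,0.8,0,0,0]

```text
time_s: 5.4
position: [0.6015, 0.0742, 0.2211]
ee_rot: [0.989, -0.146, 0.0, -0.0]
ft_force: [0.7, 1.2, 0.5]
finger_gap: 0.001
grip_force: 0.5
```

Call:
jog_arm:
  moves: [0,0.15,0,0,0,0,0.3,0,0,0,0,0.3,0,0,0]

```text
time_s: 5.7
position: [0.5991, 0.0672, 0.2215]
ee_rot: [0.989, -0.146, 0.001, -0.0]
ft_force: [2.0, 2.4, 2.8]
finger_gap: -0.002
grip_force: 1.7
```

Call:
jog_arm:
  moves: [0,0.25,0,0,0,0,0.5,0,0,0,0,0.5,0,0,0]

```text
time_s: 6.0
position: [0.5949, 0.0545, 0.2207]
ee_rot: [0.989, -0.146, -0.0, 0.0]
ft_force: [0.1, 1.1, 1.1]
finger_gap: -0.0
grip_force: 0.6
```

```bash
python3 - <<'E'
from h import *
goto(0,40,.222)
q,e=robot.read_camera("top");P=cloud("top",e)
k=knob(P,(.585,.02),.2,.04);print(k,sh(k[0]))
E
```

```text
t 6.0 tcp [0.5949 0.0545 0.2207] sh [ 0.8 64.6] yaw err deg 0.41 F [0.1 1.1 1.1] gap -0.0
to (0, 40, 0.222) units [-0.04  0.99 -0.05]
(array([0.58871239, 0.02170465, 0.24673353]), 164) [ 4.6 31.5]
```

Call:
jog_arm:
  moves: [0,0.25,0,0,0,0,0.5,0,0,0,0,0.75,0,0,0,0,0.95,0,0,0,0,0.95,0,0,0]

```text
time_s: 6.55
position: [0.5879, 0.0315, 0.2205]
ee_rot: [0.989, -0.146, -0.0, 0.0]
ft_force: [-0.4, 0.4, 0.2]
finger_gap: -0.003
grip_force: 0.0
```

```bash
python3 - <<'E'
from h import *
goto(0,38,.222)
q,e=robot.read_camera("top");P=cloud("top",e)
k=knob(P,(.576,-.002),.2,.03);print(k,sh(k[0]))
a=cv2.resize(q[120:280,230:390],(400,400),interpolation=2)
p,d=robot.read_camera("scene");b=cv2.resize(p[140:260,250:370],(400,400),interpolation=2)
k=knob(cloud("scene",d),(.576,-.002),.2,.03);print(k,sh(k[0]))
cv2.imwrite("pics/t4.png",np.hstack([b,a]))
E
```

```text
t 6.55 tcp [0.5879 0.0315 0.2205] sh [ 0.9 40.6] yaw err deg 0.39 F [-0.4  0.4  0.2] gap -0.0
to (0, 38, 0.222) units [-0.04  0.1  -0.06]
(array([ 0.58144948, -0.00367151,  0.2443094 ]), 200) [5.2 5.1]
(array([0.57509114, 0.00134215, 0.2403949 ]), 398) [-2.4  8. ]
```

View pics/t4.png

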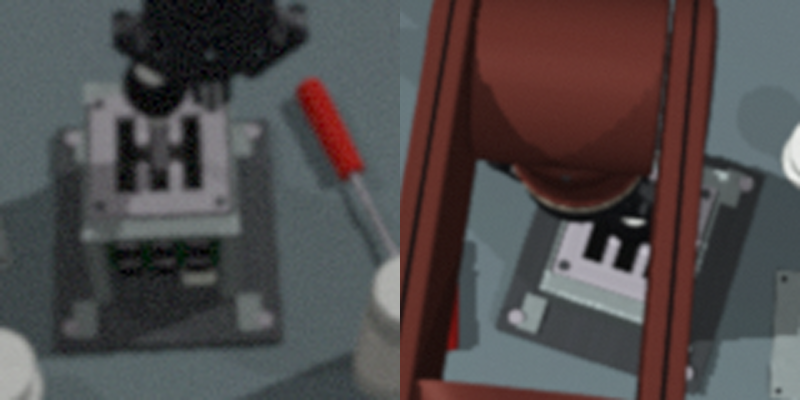

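```bash
python3 - <<'E'
from h import *
print(sh(plane("scene",[(155/3.3333+250,88/3.3333+140)],.225)[0]))
# gate H centre in scene: middle of outline approx
print([sh(x) for x in plane("scene",[(158/3.3333+250,153/3.3333+140),(118/3.333+250,118/3.333+140),(118/3.333+250,190/3.333+140),(200/3.333+250,118/3.333+140),(200/3.333+250,190/3.333+140)],.136)])
E
```

```text
[1.9 4.1]
[array([1.3, 2.2]), array([-29.7, -26.7]), array([ 30.6, -27. ]), array([-27.1,  33.8]), array([33.2, 31.7])]
```

Call:
jog_arm:
  moves: [0,0.05,0,0,0,0,0.05,0,0,0,0,-0.6,0,0,0,0,-1.2,0,0,0,1,-1.2,0,0,0]

```text
time_s: 7.15
position: [0.6202, 0.0579, 0.2209]
ee_rot: [0.99, -0.144, -0.001, -0.001]
ft_force: [0.4, -0.6, 0.2]
finger_gap: 0.0
grip_force: 0.0
```

Call:
jog_arm:
  moves: [0.8,0,0,0,0,1.5,0,0,0,0,1.5,0.9,0,0,0,1.5,1.8,0,0,0,1.5,2.7,0,0,0]

```text
time_s: 7.65
position: [0.6377, -0.0202, 0.2204]
ee_rot: [0.989, -0.145, -0.0, -0.0]
ft_force: [0.1, 0.1, 0.9]
finger_gap: 0.002
grip_force: 0.0
```

```bash
python3 - <<'E'
from h import *
goto(38,2,.22)
q,e=robot.read_camera("top");P=cloud("top",e)
k=knob(P,(.576,-.004),.2,.03);print(k,sh(k[0]))
E
```

```text
t 7.65 tcp [ 0.6377 -0.0202  0.2204] sh [63.8  5.9] yaw err deg 0.55 F [0.1 0.1 0.9] gap 0.0
to (38, 2, 0.22) units [-1.03  0.15  0.02]
(array([ 0.57653358, -0.00519458,  0.22577437]), 544) [0.9 2.2]
```

Call:
jog_arm:
  moves: [-0.5,0.15,0,0,0,-1,0.15,0,0,0,-1.2,0.15,0,0,0,-1.4,0.15,0,0,0,-1.6,0.15,0,0,0]

```text
time_s: 8.2
position: [0.5989, -0.0125, 0.2214]
ee_rot: [0.989, -0.145, 0.001, -0.0]
ft_force: [2.0, 1.2, 1.7]
finger_gap: -0.002
grip_force: 1.4
```

Call:
jog_arm:
  moves: [-0.2,0,0,0,0,-0.4,0,0,0,0,-0.4,0,0,0,0]

```text
time_s: 8.5
position: [0.5881, -0.0102, 0.2211]
ee_rot: [0.989, -0.146, 0.0, 0.0]
ft_force: [3.0, 1.0, 1.5]
finger_gap: -0.002
grip_force: 1.0
```

```bash
python3 - <<'E'
from h import *
goto(-14,2,.22)
q,e=robot.read_camera("top");P=cloud("top",e)
k=knob(P,(.562,-.0),.2,.03);print(k,sh(k[0]))
E
```

```text
t 8.5 tcp [ 0.5881 -0.0102  0.2211] sh [13.5  0.8] yaw err deg 0.46 F [3.  1.  1.5] gap -0.0
to (-14, 2, 0.22) units [-1.1  -0.06  0.04]
(array([5.58465353e-01, 2.92437451e-04, 2.24658299e-01]), 452) [-18.    2.1]
```

Going in cleanly with about 3 N; continuing.

Call:
jog_arm:
  moves: [-0.2,0,0,0,0,-0.4,0,0,0,0,-0.6,0,0,0,0,-0.8,0,0,0,0,-0.8,0,0,0,0]

```text
time_s: 9.05
position: [0.5682, -0.0045, 0.2203]
ee_rot: [0.989, -0.146, -0.001, 0.0]
ft_force: [1.7, -0.0, -2.0]
finger_gap: -0.0
grip_force: 0.8
```

Call:
jog_arm:
  moves: [-0.12,0,0,0,0,-0.24,0,0,0,0,-0.24,0,0,0,0]

```text
time_s: 9.35
position: [0.563, -0.003, 0.2206]
ee_rot: [0.989, -0.146, -0.0, 0.0]
ft_force: [1.2, -0.7, -2.0]
finger_gap: 0.002
grip_force: 1.0
```

```bash
python3 - <<'E'
from h import *
goto(-16,2,.22)
q,e=robot.read_camera("top");P=cloud("top",e)
k=knob(P,(.535,.008),.19,.03);print(k,sh(k[0]))
E
```

```text
t 9.35 tcp [ 0.563  -0.003   0.2206] sh [-12.6   0.3] yaw err deg 0.45 F [ 1.2 -0.7 -2. ] gap 0.0
to (-16, 2, 0.22) units [-0.14 -0.07  0.02]
(array([0.5336371 , 0.0080777 , 0.21992533]), 418) [-44.    2.2]
```

Call:
jog_arm:
  moves: [-0.08,0,0,0,0,-0.08,0,0,0,0]

```text
time_s: 9.6
position: [0.5615, -0.0024, 0.2208]
ee_rot: [0.989, -0.146, -0.0, 0.0]
ft_force: [1.6, -2.0, -1.1]
finger_gap: 0.001
grip_force: 1.1
```

Call:
jog_arm:
  moves: [-0.06,0,0,0,0,-0.06,0,0,0,0]

```text
time_s: 9.8
position: [0.5604, -0.0021, 0.2208]
ee_rot: [0.989, -0.146, 0.0, 0.0]
ft_force: [4.1, -2.2, -2.8]
finger_gap: -0.001
grip_force: 2.1
```

Call:
jog_arm:
  moves: [-0.04,0,0,0,0,-0.04,0,0,0,0]

```text
time_s: 10.0
position: [0.5595, -0.0019, 0.2207]
ee_rot: [0.989, -0.146, 0.001, 0.0]
ft_force: [5.8, -2.3, -4.4]
finger_gap: -0.001
grip_force: 2.8
```

Call:
jog_arm:
  moves: [-0.05,0,0,0,0,-0.05,0,0,0,0]

```text
time_s: 10.2
position: [0.5587, -0.0016, 0.2207]
ee_rot: [0.989, -0.146, 0.001, 0.0]
ft_force: [7.0, -2.8, -5.2]
finger_gap: 0.001
grip_force: 3.8
```

```bash
python3 - <<'E'
from h import *
tool()
q,e=robot.read_camera("top");P=cloud("top",e)
k=knob(P,(.531,.008),.19,.03);print(k,sh(k[0]))
E
```

```text
t 10.2 tcp [ 0.5587 -0.0016  0.2207] sh [-17.1   0.3] yaw err deg 0.43 F [ 7.  -2.8 -5.2] gap 0.0
(array([0.53215597, 0.00849341, 0.21949597]), 366) [-45.5   2.1]
```

Call:
jog_arm:
  moves: [-0.06,0,0,0,0,-0.06,0,0,0,0,-0.06,0,0,0,0]

```text
time_s: 10.55
position: [0.558, -0.0014, 0.2206]
ee_rot: [0.989, -0.146, 0.002, 0.0]
ft_force: [10.4, -3.9, -7.8]
finger_gap: -0.002
grip_force: 5.5
```

```bash
python3 - <<'E'
from h import *
tool()
q,e=robot.read_camera("top");P=cloud("top",e)
k=knob(P,(.531,.008),.19,.03);print(k,sh(k[0]))
E
```

```text
t 10.55 tcp [ 0.558  -0.0014  0.2206] sh [-17.9   0.3] yaw err deg 0.43 F [10.4 -3.9 -7.8] gap -0.0
(array([0.53183096, 0.00846896, 0.21939678]), 352) [-45.8   2. ]
```

It is on the stop at about 13 N with no further travel. Retreating.

Call:
jog_arm:
  moves: [0.5,0,0,0,0,1.2,0,0,0,0,1.8,0,-0.5,0,0,2,0,-2,0,0,2,0,-3.5,0,0]

```text
time_s: 11.1
position: [0.6037, -0.015, 0.3079]
ee_rot: [0.989, -0.146, -0.002, -0.0]
ft_force: [0.2, -0.6, -0.3]
finger_gap: 0.0
grip_force: 0.0
```

Call:
jog_arm:
  moves: [0,1.8,0,0,0,0,3.6,0,0,0,0,5.4,0,0,0,0,7.2,0,0,0,0,9,0,0,0]

```text
time_s: 11.6
position: [0.5385, -0.2315, 0.3086]
ee_rot: [0.989, -0.145, -0.0, -0.001]
ft_force: [1.7, -0.2, -0.4]
finger_gap: 0.007
grip_force: 0.0
```

```bash
python3 - <<'E'
from h import *
tool()
q,e=robot.read_camera("top");P=cloud("top",e)
k=knob(P,(.531,.008),.19,.04);print(k,sh(k[0]))
p,d=robot.read_camera("scene")
k=knob(cloud("scene",d),(.531,.008),.19,.04);print(k,sh(k[0]))
cv2.imwrite("pics/end.png",np.hstack([cv2.resize(p[140:260,250:370],(400,400),interpolation=2),cv2.resize(q[100:300,220:420],(400,400),interpolation=2)]))
E
```

```text
t 11.6 tcp [ 0.5385 -0.2315  0.3086] sh [  31.5 -225.3] yaw err deg 0.48 F [ 1.7 -0.2 -0.4] gap 0.01
(array([0.53176275, 0.00832449, 0.21934402]), 545) [-45.8   1.9]
(array([0.5299415 , 0.00928799, 0.21915263]), 344) [-47.9   2.2]
```

View pics/end.png

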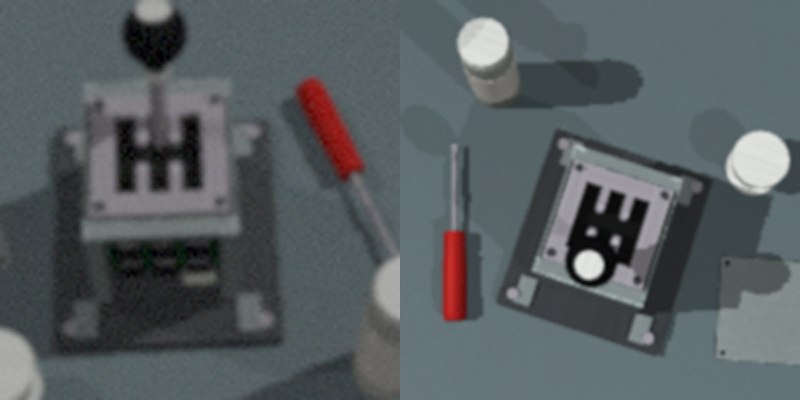

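The lever stands in the near-middle slot: the scene view shows the rod at (158,110) and the top view shows the knob at (590,265). It measures about -47 mm, home, and the bystanders have not moved.

```bash
python3 -c "
from station import robot
print(robot.job_done())"
```

```text
the job is handed in; nothing more can be done
None
```

The lever was pushed from first through neutral into fourth. It stands fully home, with the knob at about -47 mm, the robot is clear of it, the bench items look undisturbed, and the job is handed in.

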